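Put away the jars, produce and teaspoon after cooking

TASK

Put away the five loose things in the row along the front edge of the worktop, right before the robot (leave the other things farther along the worktop): stand the two spice jars upright in the dark jar caddy, one in each bay; put the lemon and the garlic bulb into the slatted crate, down on its floor; and lay the teaspoon flat inside the shallow wooden tray. Do not push or knock over the kitchen timer or the nearer mug, and let go of everything.

Things in the scene. Friction and masses are not known exactly. Their poses are not given: they have to be found in the camera images.
- jar_a: First spice jar, an upright cylinder 42 mm across and 96 mm tall with a mustard-yellow screw cap (top 20 mm) on a clear body; it stands on the worktop. Origin: centre of its underside, z up; its yaw has no meaning
- jar_b: Second spice jar, an upright cylinder 42 mm across and 96 mm tall with a mustard-yellow screw cap (top 20 mm) on a clear body; it stands on the worktop. Origin: centre of its underside, z up; its yaw has no meaning. The two jars are interchangeable: either may go in either bay
- lemon: Yellow lemon, 78 mm long (its x axis), 55 mm wide (its y axis), 56 mm high, lying on its side. Origin: centre of its underside as it lies at the start (it turns with the lemon if that rolls), z up. Grasp it across its 55 mm width, about 28 mm above the origin
- garlic: Pale pinkish garlic bulb, 60 x 57 mm across and 58 mm high, upright. Origin: centre of its underside (turns with it if it tips), z up. Grasp it from any side, about 27 mm up
- teaspoon: Steel teaspoon lying flat, 139 mm long along its x axis, 30 mm wide at its bowl, 10 mm high, about 20 mm or less at the middle. Origin: middle of its length, at its underside, z up. Grasp it across the middle
- crate: Target for lemon and garlic: small light-wood crate with slatted sides, fixed, 140 mm (its x) by 190 mm (its y) outside, 50 mm high, walls and floor 6 mm thick, open on top. Inside is 128 x 178 mm, with a 12 mm square post in each corner, so both lie side by side along its y. Origin: centre of its underside, z up
- caddy: Target for the jars: dark-wood jar caddy, fixed, 78 mm (its x) by 150 mm (its y) outside, 40 mm high, walls and floor 6 mm thick, one divider makes two square bays 66 mm wide inside. The bay centres are at y = +36 mm and y = -36 mm in its frame (x = 0). Origin: centre of its underside, z up
- tray: Target for the teaspoon: shallow plain medium-brown wooden tray, fixed, 130 mm (its x) by 190 mm (its y) outside, 22 mm high, walls and floor 5 mm thick, open on top. Inside is 120 x 180 mm, so the spoon lies along its y. Origin: centre of its underside, z up
- timer: Bystander, not to be disturbed: white and orange kitchen timer, round, 65 mm across, 48 mm high, loose. Origin: centre of its underside
- mug: Bystander, not to be disturbed: white mug with a dark wave pattern, 79 mm across (115 mm with its handle), 98 mm high, loose, standing just left of the wooden coffee mill (a like mug much farther to the right is mere background). Origin: centre of its underside
Not all that is in view belongs to the job. Leave any purple look-alike of the jar_a alone.

How it is judged (in metres and radians):
At the end, for the whole second after the job is handed in: Jars upright (0.12 rad) on the caddy floor, one per bay; lemon and garlic inside the crate walls, origins under 68 mm above its underside; teaspoon flat (0.1 rad) in the tray, middle within 52 mm (x) and 30 mm (y) of its centre; all released and at rest (x of jar_a in the frame of caddy between -0.016 and 0.016 m and y of jar_a in the frame of caddy between -0.056 and 0.056 m and z of jar_a in the frame of caddy between 0 and 0.012 m and angle between each of jar_a, jar_b's own z axis and vertical below 0.12 rad and x of jar_b in the frame of caddy between -0.016 and 0.016 m and y of jar_b in the frame of caddy between -0.056 and 0.056 m and z of jar_b in the frame of caddy between 0 and 0.012 m and ((y of jar_a in the frame of caddy above 0.015 m and y of jar_b in the frame of caddy below -0.015 m) or (y of jar_b in the frame of caddy above 0.015 m and y of jar_a in the frame of caddy below -0.015 m)) and x of lemon in the frame of crate between -0.066 and 0.066 m and y of lemon in the frame of crate between -0.091 and 0.091 m and z of lemon in the frame of crate between -0.002 and 0.068 m and x of garlic in the frame of crate between -0.066 and 0.066 m and y of garlic in the frame of crate between -0.091 and 0.091 m and z of garlic in the frame of crate between -0.002 and 0.068 m and x of teaspoon in the frame of tray between -0.052 and 0.052 m and y of teaspoon in the frame of tray between -0.03 and 0.03 m and z of teaspoon in the frame of tray between 0 and 0.02 m and angle between the z axis of teaspoon and the z axis of tray, either way round below 0.1 rad and linear speed of each of jar_a, jar_b, lemon, garlic, teaspoon below 0.02 m/s); the robot touches nothing.
It fails at once if the kitchen timer or the mug is pushed more than 20 mm or tipped (distance of any of timer, mug from where it was at the start of the episode above 0.02 m or angle between any of timer, mug's own z axis and vertical above 0.3 rad).
It also fails if it takes over 128 s, if anything falls off the work surface, if the arm or the gripper's body presses on something with over 40 N, if the wrist force passes 120 N, or if a joint passes its speed limit or range.

ROBOT

A 6-joint arm with a two-finger parallel gripper is mounted at the origin on a cart in front of the work surface, level with it; the furniture and walls round the work are solid. World frame = base frame: x ahead of the robot, y to its left, z up, the work surface at z = 0. Lengths are in m, angles in degrees, forces in N, time in s.
With the tool pointing down it reaches from about 0.35 to 0.875 m from the base axis. Payload 4.2 kg.
Tool frame: the origin (TCP) lies between the finger pads; the fingertips stand 8 mm ahead of it and the grasp point (between the pads) lies 11 mm behind it; z points along the fingers, y is the line along which they close (so a half turn about z gives the same grasp; the last joint's range is limited). The gripper opens to 87 mm and grips with 3 to 60 N. Pads are 19 mm wide; open, the fingers measure 117 mm over their backs; the gripper's body (75 mm by 190 mm) begins 51 mm behind the grasp point.
Start: joints at [-52.85, 22.042, 0.453, 0, -68.411, -14.817], TCP at [0.238, -0.578, 0.231] pointing down, gripper open.
Joint ranges: [-179.83, 179.83], [-69.29, 118.12], [-61.27, 80.66], [-181.25, 117.63], [-171.15, -9.14], [-177.46, 177.46]. Speed limits (degrees/s): [159.86, 159.86, 180, 180, 180, 180].

INTERFACE

Orientations are given as a 3x3 rotation matrix whose columns are the frame's x, y, z axes.
In Python, from station import sense, capture, camera_model, finish_job, find_in gives the robot as it stands. The module is installed in compiled form; this text tells all that it offers.
- The arm moves only by the tool arm_command, never from a script. Its argument "motion" is a list of rows, each a list of 7 numbers: the finger opening in mm, from 0 to 87, then the shift along the tool's x, y, z in mm, then the turn, a rotation vector about the tool's x, y, z in rad. In form: [[jaw, dx, dy, dz, rx, ry, rz], ...]. A call has 1 to 8 rows; each row shifts and turns the commanded pose from where the row before left it, along the tool's axes as they then stand; what a row does not reach is not made up. A row lasts 1/10 s, in which the tool goes at most 50 mm and 8.59 degrees, less where a joint would pass 70% of its speed; a pose out of reach is approached as far as the arm can. A call with a gripper value outside its range is refused whole. The fingers move at their own pace and stop on an object; the grip force is fixed at half the most. Time passes only in rows, so rows that do not move let the fingers close. It gives the time, the measured TCP pose, the force, the opening and the grip force at its end, in the units of the state.
- sense(): the state, without advancing time (a new reading comes with each control period).
- capture(name): name is "side" or "top" or "wrist"; returns the picture (384x512x3 uint8, red, green, blue); there is no depth.
- camera_model(name): a dict with "fx", "fy", "cx", "cy" (pixels), "k1" (the pictures are not rectified: a ray, as slopes to the right and down, at radius r is drawn at 1 + k1 r^2 times it, then the intrinsics apply), "R" (3x3) and "t" (3): a world point X has camera coordinates R X + t. Camera axes: x right, y down, z forward; pixel columns grow to the right and rows downward; lengths in m; the calibration is good to about 2 mm. A picture is of the moment at which its call begins: read the wrist's pose just before it. camera_model takes no time and is no camera call; for the wrist camera it gives the pose at the moment of the call.
- finish_job(): hands the job in; it is judged then, once.
Trained networks look in the newest picture that a camera, given by its name, has taken for a name from the list of things; names that differ only in an ending like _2 or _b are one class to them, and where a whole thing is asked for, a point or a joint stands for the part that bears it (a point fixed in the world has none). Each returns a list of dicts, best first, with "p" (0 to 1); they miss things now and then, are a little off and sometimes report something else, mostly with a low value. They report only what shows in the picture. A call takes as long as a camera call. They do not tell look-alikes from the thing itself.
- find_in(target, camera): "location" ([row, column] in pixels, amid what is visible of it).
The state is a dict: "time_s": time; "joints": joint angles; "joint_velocities": joint speeds; "effort": joint torques, N m; "tcp_pos": TCP position; "ee_rot": TCP orientation; "wrist_force": force on the tool from outside, world axes, zero at the start; "moment": the same for the moment, N m; "gripper_width": opening from 0.0 (shut) to 1.0 (fully open); "gripper_force": force on a finger pad.
Only numpy, scipy, OpenCV 4.12 (cv2) and the standard library are available. Lean on these libraries where they do the work, as an engineer would, in place of code of your own. Each camera call takes 0.05 s, during which the arm holds its last target. There are 200 camera calls.

## Working session

There is one attempt and no reset: what is moved stays moved. The work goes in short steps, Python scripts to look and compute and a tool call to move; the robot and the scene stay as the last step left them, time stands still between calls to the robot, and variables do not carry over. Pictures are saved under pics/ and viewed, at most 14 in all, crops included, and the job is handed in when it is done.

Besides the shell and the picture viewer there is one more tool, called after "Call:" as name(argument=value, ...) on one line, values as JSON. arm_command: Moves the arm, as the interface text tells. Its arguments: {"type":"object","properties":{"motion":{"type":"array"}},"required":["motion"]}

```bash
mkdir -p pics; cat > h.py <<'E'
import numpy as np, cv2
from station import *
def ray(m,rc):
    d=np.array([(rc[1]-m["cx"])/m["fx"],(rc[0]-m["cy"])/m["fy"]]); u=d.copy()
    for _ in range(20): u=d/(1+m["k1"]*(u@u))
    R=np.array(m["R"]);t=np.array(m["t"]); return -R.T@t, R.T@np.array([u[0],u[1],1])
def onz(m,rc,z):
    c,v=ray(m,rc); return c+v*(z-c[2])/v[2]
def proj(m,X):
    p=np.array(m["R"])@np.array(X)+np.array(m["t"]);u=p[:2]/p[2];u=u*(1+m["k1"]*(u@u))
    return [m["fy"]*u[1]+m["cy"],m["fx"]*u[0]+m["cx"]]
def snap(n,f):
    im=capture(n);cv2.imwrite("pics/"+f,im[:,:,::-1]);return im
E
python3 - <<'E'
from h import *
s=sense();print(s["time_s"],s["ee_rot"])
H=dict(jar_a=.05,lemon=.03,garlic=.03,teaspoon=.005,crate=.02,caddy=.02,tray=.01,timer=.03,mug=.05)
a=snap("top","top.png");b=snap("side","side.png")
for c in("top","side"):
    m=camera_model(c);print(c,{k:np.round(v,3).tolist() for k,v in m.items()})
    for n in H:
        print(n,[(round(r["p"],2),np.round(r["location"]).tolist(),np.round(onz(m,r["location"],H[n])[:2],3).tolist()) for r in find_in(n,c)[:4]])
E
```

```text
0.0 [[-9.25061532e-01 -3.79816081e-01 -9.52265907e-04]
 [-3.79817262e-01  9.25059261e-01  2.05229734e-03]
 [ 1.01406862e-04  2.26018835e-03 -9.99997441e-01]]
top {'fx': 482.292, 'fy': 482.292, 'cx': 254.969, 'cy': 195.286, 'k1': -0.02, 'R': [[0.015, -1.0, 0.003], [-0.998, -0.016, -0.06], [0.06, -0.002, -0.998]], 't': [-0.159, 0.586, 1.403]}
jar_a [(0.85, [144.0, 316.0], [0.739, -0.325]), (0.81, [242.0, 209.0], [0.451, -0.021]), (0.76, [243.0, 169.0], [0.446, 0.093]), (0.55, [242.0, 290.0], [0.456, -0.251])]
lemon [(0.58, [249.0, 252.0], [0.431, -0.143])]
garlic [(0.87, [243.0, 122.0], [0.443, 0.233])]
teaspoon [(0.74, [240.0, 287.0], [0.458, -0.246])]
crate [(0.95, [187.0, 308.0], [0.614, -0.307]), (0.58, [188.0, 222.0], [0.608, -0.053]), (0.2, [253.0, 252.0], [0.42, -0.144])]
caddy [(0.66, [188.0, 223.0], [0.607, -0.055])]
tray [(0.63, [189.0, 146.0], [0.604, 0.173]), (0.55, [244.0, 122.0], [0.44, 0.24])]
timer [(0.82, [249.0, 345.0], [0.436, -0.415])]
mug [(0.93, [185.0, 381.0], [0.622, -0.514]), (0.45, [187.0, 309.0], [0.613, -0.305])]
side {'fx': 493.357, 'fy': 493.357, 'cx': 248.237, 'cy': 191.863, 'k1': -0.036, 'R': [[-0.81, -0.587, -0.007], [-0.275, 0.39, -0.879], [0.518, -0.709, -0.477]], 't': [0.389, 0.242, 0.968]}
jar_a [(0.92, [220.0, 266.0], [0.443, -0.02]), (0.87, [146.0, 242.0], [0.761, -0.352]), (0.79, [244.0, 239.0], [0.435, 0.096])]
lemon [(0.88, [209.0, 296.0], [0.427, -0.136])]
garlic [(0.73, [289.0, 193.0], [0.432, 0.255])]
teaspoon [(0.48, [194.0, 306.0], [0.468, -0.262])]
crate [(0.95, [168.0, 272.0], [0.623, -0.323])]
caddy [(0.9, [211.0, 223.0], [0.587, -0.033])]
tray [(0.68, [250.0, 158.0], [0.609, 0.18]), (0.38, [175.0, 346.0], [0.427, -0.428])]
timer [(0.73, [174.0, 342.0], [0.422, -0.392]), (0.24, [168.0, 270.0], [0.614, -0.3])]
mug [(0.88, [140.0, 310.0], [0.602, -0.516])]
```

```bash
python3 - <<'E'
import cv2
a=cv2.imread("pics/top.png")[120:290,90:410];cv2.imwrite("pics/topc.png",cv2.resize(a,None,fx=2.5,fy=2.5,interpolation=2))
b=cv2.imread("pics/side.png")[100:320,120:390];cv2.imwrite("pics/sidec.png",cv2.resize(b,None,fx=2.7,fy=2.7,interpolation=2))
E
```

```text
(no output)
```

View pics/topc.png

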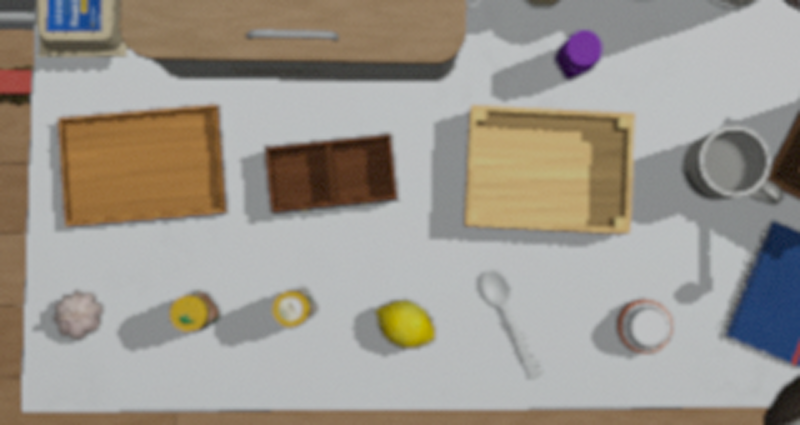

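View pics/sidec.png

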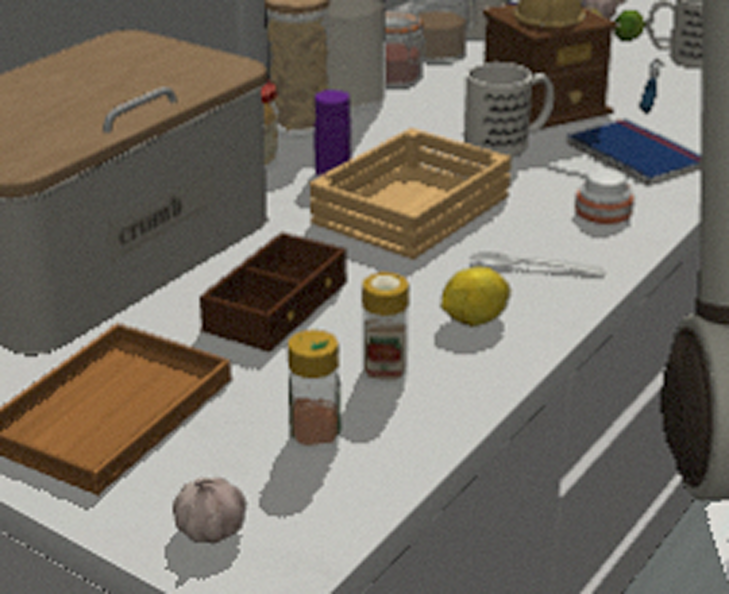

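The five loose things lie in the front row. In the top crop: garlic (78,315), jars (191,313) and (292,308), lemon (406,324) and spoon (493,290)–(535,375). The tray is at (143,166), the caddy at (332,174), the crate at (550,170), the timer at (648,327) and the mug at (733,163).
The jar candidates are yellow-capped (191,313) and (292,308), and purple (580,53). The two yellow ones fit the description, as the crop confirms; the purple one is the look-alike and stays untouched.

```bash
cat > meas.py <<'E'
from h import *
m=camera_model("top");W=lambda p,z:onz(m,(p[1]/2.5+120-.3,p[0]/2.5+90-.3),z)
for n,z,P in(("tray",.022,[(58,118),(219,106),(226,213),(65,226)]),("caddy",.04,[(266,147),(389,136),(397,200),(273,212)]),("crate",.05,[(472,107),(634,114),(630,234),(465,226)])):
    q=np.array([W(p,z)[:2] for p in P]);d=(q[0]-q[1])+(q[3]-q[2])
    print(n,q.mean(0).round(3),"y-axis deg",np.degrees(np.arctan2(d[1],d[0])).round(1),[np.linalg.norm(q[i]-q[i-1]).round(3) for i in range(4)])
a=cv2.imread("pics/top.png");hsv=cv2.cvtColor(a,cv2.COLOR_BGR2HSV)
def seg(lo,hi,box,z):
    r0,r1,c0,c1=box;k=cv2.inRange(hsv[r0:r1,c0:c1],lo,hi);ys,xs=np.nonzero(k)
    w=np.array([onz(m,(y+r0,x+c0),z)[:2] for y,x in zip(ys,xs)]);v,e=np.linalg.eigh(np.cov(w.T));l=e[:,1]
    print(len(w),w.mean(0).round(3),((w.min(0)+w.max(0))/2).round(3),"long deg",np.degrees(np.arctan2(l[1],l[0])).round(1),(4*np.sqrt(v)).round(3))
seg((15,90,90),(35,255,255),(225,270,150,190),.09)
seg((15,90,90),(35,255,255),(225,270,192,225),.09)
seg((15,120,60),(35,255,255),(230,270,235,275),.028)
for p,z in(((493,290),.004),((535,375),.004),((480,272),.004),((78,315),.03),((648,327),.04),((191,313),.096),((292,308),.096),((300,75),.0)): print(p,W(p,z).round(3))
ms=camera_model("side")
for n,h in(("lemon",0),("garlic",0)):  # triangulate
    A=[];B=[]
    for c,mm in(("top",m),("side",ms)):
        o,v=ray(mm,find_in(n,c)[0]["location"]);v/=np.linalg.norm(v);M=np.eye(3)-np.outer(v,v);A.append(M);B.append(M@o)
    print(n,np.linalg.solve(sum(A),sum(B)).round(3))
s=sense();print(s["tcp_pos"])
E
python3 meas.py
```

```text
tray [0.611 0.169] y-axis deg 95.3 [np.float64(0.128), np.float64(0.191), np.float64(0.127), np.float64(0.19)]
caddy [ 0.603 -0.055] y-axis deg 96.2 [np.float64(0.076), np.float64(0.144), np.float64(0.075), np.float64(0.144)]
crate [ 0.611 -0.308] y-axis deg 88.3 [np.float64(0.138), np.float64(0.188), np.float64(0.139), np.float64(0.19)]
183 [0.443 0.096] [0.442 0.097] long deg 105.0 [0.042 0.047]
101 [ 0.449 -0.016] [ 0.449 -0.016] long deg 106.1 [0.047 0.051]
310 [ 0.43  -0.144] [ 0.43  -0.144] long deg 65.6 [0.049 0.068]
(493, 290) [ 0.471 -0.247  0.004]
(535, 375) [ 0.372 -0.297  0.004]
(480, 272) [ 0.492 -0.231  0.004]
(78, 315) [0.435 0.237 0.03 ]
(648, 327) [ 0.432 -0.424  0.04 ]
(191, 313) [0.442 0.094 0.096]
(292, 308) [ 0.45  -0.018  0.096]
(300, 75) [ 0.725 -0.012  0.   ]
lemon [ 0.431 -0.143  0.025]
garlic [0.444 0.24  0.014]
[ 0.23751265 -0.57810403  0.23054782]
```

Call:
arm_command(motion=[[87,0,0,0,0,0,-0.15],[87,0,0,0,0,0,-0.15],[87,0,0,0,0,0,-0.15],[87,0,0,0,0,0,-0.15],[87,0,0,0,0,0,-0.15],[87,0,0,0,0,0,-0.15],[87,0,0,0,0,0,-0.15],[87,0,0,0,0,0,-0.131]])

```text
time_s: 2.0
tcp_pos: [0.2375, -0.5781, 0.2306]
ee_rot: [[0.006, -1.0, 0.0], [-1.0, -0.006, -0.0], [0.0, -0.0, -1.0]]
wrist_force: [-0.2, -0.5, -0.1]
gripper_width: 1.0
gripper_force: 0.0
```

Call:
arm_command(motion=[[87,-40,-15,0,0,0,0],[87,-40,-15,0,0,0,0],[87,-40,-15,0,0,0,0],[87,-40,-15,0,0,0,0],[87,-40,-15,0,0,0,0],[87,-40,-15,0,0,0,0],[87,-40,-15,0,0,0,0],[87,-40,-15,0,0,0,0]])

```text
time_s: 2.8
tcp_pos: [0.3578, -0.2565, 0.2309]
ee_rot: [[-0.0, -1.0, 0.001], [-1.0, 0.0, -0.0], [0.0, -0.001, -1.0]]
wrist_force: [1.6, 0.2, -0.2]
gripper_width: 0.998
gripper_force: 0.0
```

Call:
arm_command(motion=[[87,-40,-15,0,0,0,0],[87,-40,-15,0,0,0,0],[87,-40,-15,0,0,0,0],[87,-40,-15,0,0,0,0],[87,-40,-15,0,0,0,0],[87,-41,-16,0,0,0,0],[87,0,0,0,0,0,0],[87,0,0,0,0,0,0]])

```text
time_s: 3.6
tcp_pos: [0.4486, -0.0162, 0.2305]
ee_rot: [[0.002, -1.0, -0.0], [-1.0, -0.002, -0.0], [0.0, 0.0, -1.0]]
wrist_force: [0.8, -0.8, 0.1]
gripper_width: 1.002
gripper_force: 0.0
```

```bash
python3 - <<'E'
from h import *
m=camera_model("wrist");a=snap("wrist","w1.png");print(-np.array(m["R"]).T@m["t"],np.round(m["R"],2))
print("jar tops predicted",[np.round(proj(m,X)) for X in((.449,-.017,.096),(.442,.095,.096))])
for n,h in(("jar_a",.06),("caddy",.02)):
    print(n,[(round(r["p"],2),np.round(r["location"]).tolist(),onz(m,r["location"],h).round(3)) for r in find_in(n,"wrist")[:3]])
E
```

```text
[ 0.44722281 -0.09459213  0.38474213] [[-1.   -0.    0.  ]
 [-0.    0.96  0.29]
 [-0.    0.29 -0.96]]
jar tops predicted [array([189., 261.]), array([291., 268.])]
jar_a [(0.97, [184.0, 263.0], array([ 0.447, -0.013,  0.06 ])), (0.57, [262.0, 267.0], array([0.443, 0.08 , 0.06 ])), (0.4, [136.0, 125.0], array([ 0.59 , -0.064,  0.06 ]))]
caddy [(0.88, [136.0, 126.0], array([ 0.608, -0.06 ,  0.02 ]))]
```

View pics/w1.png

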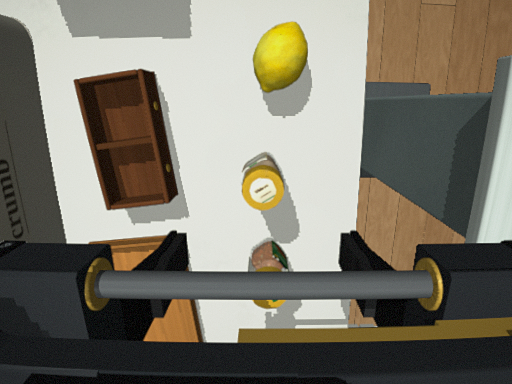

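The wrist view shows the jar cap at (row 189, col 263) within 2 px of the prediction. The caddy is at (140,122) and the lemon at (55,281).

```bash
python3 - <<'E'
from h import *
m=camera_model("wrist")
q=np.array([onz(m,(r,c),.04)[:2] for c,r in((76,79),(143,70),(166,200),(107,208))]);print(q.round(3),q.mean(0).round(3),[np.linalg.norm(q[i]-q[i-1]).round(3) for i in range(4)])
print(onz(m,(189,263),.096).round(3))
hsv=cv2.cvtColor(cv2.imread("pics/w1.png"),cv2.COLOR_BGR2HSV)[:110,230:330];ys,xs=np.nonzero(cv2.inRange(hsv,(15,120,60),(35,255,255)))
w=np.array([onz(m,(y,x+230),.028)[:2] for y,x in zip(ys,xs)]);v,e=np.linalg.eigh(np.cov(w.T));l=e[:,1]
print(w.mean(0).round(3),np.degrees(np.arctan2(l[1],l[0])),4*np.sqrt(v))
E
```

```text
[[ 0.646 -0.126]
 [ 0.572 -0.133]
 [ 0.559  0.009]
 [ 0.631  0.019]] [ 0.602 -0.057] [np.float64(0.146), np.float64(0.075), np.float64(0.143), np.float64(0.073)]
[ 0.447 -0.019  0.096]
[ 0.429 -0.146] 65.19890463524224 [0.0536932  0.07206901]
```

Call:
arm_command(motion=[[87,0,0,40,0,0,0],[87,0,0,40,0,0,0],[87,0,0,40,0,0,0],[87,0,0,30,0,0,0],[87,0,0,25,0,0,0],[30,0,0,0,0,0,0],[30,0,0,0,0,0,0],[30,0,0,0,0,0,0]])

```text
time_s: 4.55
tcp_pos: [0.4497, -0.0172, 0.057]
ee_rot: [[-0.001, -1.0, 0.003], [-1.0, 0.001, 0.001], [-0.001, -0.003, -1.0]]
wrist_force: [-0.4, 0.2, -1.2]
gripper_width: 0.813
gripper_force: 0.0
```

Call:
arm_command(motion=[[30,0,0,0,0,0,0],[30,0,0,0,0,0,0],[30,0,0,0,0,0,0]])

```text
time_s: 4.85
tcp_pos: [0.449, -0.0169, 0.0563]
ee_rot: [[0.0, -1.0, 0.002], [-1.0, -0.0, 0.001], [-0.001, -0.002, -1.0]]
wrist_force: [-0.1, -0.4, 0.4]
gripper_width: 0.54
gripper_force: 16.4
```

Call:
arm_command(motion=[[30,0,0,0,0,0,0],[30,0,0,0,0,0,0],[30,0,0,-25,0,0,0],[30,0,0,-25,0,0,0],[30,0,0,-25,0,0,0],[30,18,-40,0,0,0,0],[30,18,-40,0,0,0,0],[30,18,-40,0,0,0,0]])

```text
time_s: 5.65
tcp_pos: [0.5693, -0.0715, 0.1303]
ee_rot: [[0.0, -1.0, -0.001], [-1.0, -0.0, 0.001], [-0.001, 0.001, -1.0]]
wrist_force: [-0.1, -0.2, -1.9]
gripper_width: 0.533
gripper_force: 30.0
```

Call:
arm_command(motion=[[30,20,-38,0,0,0,0],[30,0,0,0,0,0,0],[30,0,0,20,0,0,0],[30,0,0,20,0,0,0],[30,0,0,0,0,0,0]])

```text
time_s: 6.15
tcp_pos: [0.603, -0.0909, 0.0866]
ee_rot: [[-0.001, -1.0, -0.009], [-1.0, 0.001, 0.0], [-0.0, 0.009, -1.0]]
wrist_force: [-0.9, -0.2, -1.6]
gripper_width: 0.536
gripper_force: 30.0
```

```bash
python3 - <<'E'
from h import *
s=sense();print(s["tcp_pos"],s["gripper_width"]);a=snap("wrist","w2.png");b=snap("side","s2.png")
cv2.imwrite("pics/w2c.png",cv2.hconcat([cv2.resize(a[:,:,::-1],(400,300)),cv2.resize(b[130:290,150:363,::-1].copy(),(400,300))]))
E
```

```text
[ 0.60297415 -0.09091371  0.08657986] 0.5357272801609991
```

View pics/w2c.png

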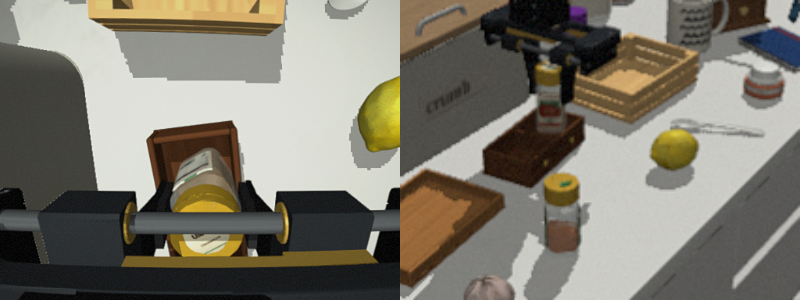

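The jar hangs over the right bay in both halves of the picture, but the tool reads 4 mm short in x with a slight tilt. I'll let it settle and read it again.

Call:
arm_command(motion=[[30,0,0,0,0,0,0],[30,0,0,0,0,0,0]])

```text
time_s: 6.45
tcp_pos: [0.6071, -0.0909, 0.0918]
ee_rot: [[0.0, -1.0, 0.002], [-1.0, -0.0, 0.0], [-0.0, -0.002, -1.0]]
wrist_force: [0.7, 0.3, -0.9]
gripper_width: 0.534
gripper_force: 30.0
```

```bash
python3 - <<'E'
from h import *
s=sense();print({k:np.round(v,3).tolist() for k,v in s.items()})
m=camera_model("wrist")
q=np.array([onz(m,(r*384/300,c*512/400),.04)[:2] for c,r in((147,136),(236,122))]);print(q.round(3))
print(onz(m,(200,75*1.28),.17))
E
```

```text
{'time_s': 6.45, 'joints': [6.576, 28.16, -11.348, 0.01, -50.36, -6.566], 'joint_velocities': [-0.062, 0.045, -0.143, -0.183, 0.01, 0.053], 'effort': [-0.003, -41.661, 15.963, 3.667, 0.028, 0.0], 'tcp_pos': [0.607, -0.091, 0.092], 'ee_rot': [[0.0, -1.0, 0.002], [-1.0, -0.0, 0.0], [-0.0, -0.002, -1.0]], 'wrist_force': [0.708, 0.326, -0.861], 'moment': [0.021, 0.091, 0.034], 'gripper_force': 29.998, 'gripper_width': 0.534}
[[ 0.656 -0.124]
 [ 0.58  -0.136]]
[ 0.64891318 -0.14585165  0.17      ]
```

Call:
arm_command(motion=[[30,0,0,12,0,0,0],[30,0,0,10,0,0,0],[30,0,0,6,0,0,0],[30,0,0,0,0,0,0],[30,0,0,0,0,0,0]])

```text
time_s: 6.95
tcp_pos: [0.6063, -0.0911, 0.0622]
ee_rot: [[0.0, -1.0, -0.001], [-1.0, -0.0, -0.0], [0.0, 0.001, -1.0]]
wrist_force: [-1.2, -0.2, 0.4]
gripper_width: 0.536
gripper_force: 30.0
```

Call:
arm_command(motion=[[87,0,0,0,0,0,0],[87,0,0,0,0,0,0],[87,0,0,0,0,0,0],[87,0,0,0,0,0,0],[87,0,0,-25,0,0,0],[87,0,0,-40,0,0,0],[87,0,0,-40,0,0,0],[87,0,0,0,0,0,0]])

```text
time_s: 7.75
tcp_pos: [0.6105, -0.0913, 0.1746]
ee_rot: [[0.001, -1.0, 0.014], [-1.0, -0.001, -0.001], [0.001, -0.014, -1.0]]
wrist_force: [0.5, 0.1, 0.4]
gripper_width: 0.991
gripper_force: 0.0
```

Call:
arm_command(motion=[[87,-36,33,0,0,0,0],[87,-36,33,0,0,0,0],[87,-38,33,0,0,0,0],[87,-38,33,0,0,0,0],[87,-38,33,0,0,0,0],[87,0,0,0,0,0,0],[87,0,0,0,0,0,0],[87,0,0,0,0,0,0]])

```text
time_s: 8.55
tcp_pos: [0.4427, 0.094, 0.1676]
ee_rot: [[-0.0, -1.0, 0.0], [-1.0, 0.0, 0.0], [-0.0, -0.0, -1.0]]
wrist_force: [0.2, 1.2, -0.1]
gripper_width: 1.002
gripper_force: 0.0
```

```bash
python3 - <<'E'
from h import *
a=snap("wrist","w3.png");m=camera_model("wrist");s=sense();print(s["tcp_pos"])
print([np.round(proj(m,X)) for X in((.442,.095,.096),(.607,-.091,.102))])
E
```

```text
[0.44284035 0.09356064 0.16745774]
[array([213., 262.]), array([-56.,   8.])]
```

View pics/w3.png

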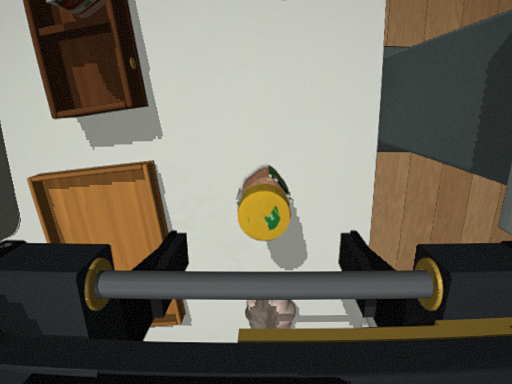

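The cap shows at (row 214, col 265), predicted at (213, 262), so I can descend. The first jar's base shows in the far bay at the top left.

Call:
arm_command(motion=[[87,0,0,40,0,0,0],[87,0,0,40,0,0,0],[87,0,0,32,0,0,0],[30,0,0,0,0,0,0],[30,0,0,0,0,0,0],[30,0,0,0,0,0,0],[30,0,0,0,0,0,0],[30,0,0,0,0,0,0]])

```text
time_s: 9.4
tcp_pos: [0.443, 0.0946, 0.0569]
ee_rot: [[-0.0, -1.0, 0.003], [-1.0, 0.0, 0.002], [-0.002, -0.003, -1.0]]
wrist_force: [-0.1, -0.3, -0.5]
gripper_width: 0.631
gripper_force: 0.0
```

Call:
arm_command(motion=[[30,0,0,0,0,0,0],[30,0,0,0,0,0,0],[30,0,0,0,0,0,0],[30,0,0,-25,0,0,0],[30,0,0,-25,0,0,0],[30,0,0,-25,0,0,0],[30,0,0,0,0,0,0]])

```text
time_s: 10.1
tcp_pos: [0.4441, 0.0953, 0.1335]
ee_rot: [[0.001, -1.0, 0.007], [-1.0, -0.001, 0.003], [-0.003, -0.007, -1.0]]
wrist_force: [0.1, 0.2, -1.3]
gripper_width: 0.548
gripper_force: 30.0
```

Call:
arm_command(motion=[[30,28,-39,0,0,0,0],[30,28,-39,0,0,0,0],[30,29,-39,0,0,0,0],[30,29,-40,0,0,0,0],[30,0,0,0,0,0,0],[30,0,0,0,0,0,0],[30,0,0,0,0,0,0]])

```text
time_s: 10.8
tcp_pos: [0.5977, -0.0195, 0.1293]
ee_rot: [[0.0, -1.0, -0.003], [-1.0, -0.0, -0.0], [0.0, 0.003, -1.0]]
wrist_force: [-0.2, 0.2, -1.4]
gripper_width: 0.538
gripper_force: 30.0
```

Call:
arm_command(motion=[[30,0,0,20,0,0,0],[30,0,0,20,0,0,0],[30,0,0,15,0,0,0],[30,0,0,8,0,0,0],[30,0,0,5,0,0,0],[30,0,0,0,0,0,0],[30,0,0,0,0,0,0],[30,0,0,0,0,0,0]])

```text
time_s: 11.6
tcp_pos: [0.5994, -0.0196, 0.0631]
ee_rot: [[0.0, -1.0, 0.001], [-1.0, -0.0, 0.0], [-0.0, -0.001, -1.0]]
wrist_force: [0.1, 0.0, -0.9]
gripper_width: 0.542
gripper_force: 30.0
```

Call:
arm_command(motion=[[30,0,0,1,0,0,0],[87,0,0,0,0,0,0],[87,0,0,0,0,0,0],[87,0,0,0,0,0,0],[87,0,0,0,0,0,0],[87,0,0,-25,0,0,0],[87,0,0,-40,0,0,0],[87,0,0,-40,0,0,0]])

```text
time_s: 12.4
tcp_pos: [0.5987, -0.02, 0.167]
ee_rot: [[0.0, -1.0, -0.002], [-1.0, -0.0, -0.001], [0.001, 0.002, -1.0]]
wrist_force: [1.6, 0.1, -0.4]
gripper_width: 0.988
gripper_force: 0.0
```

Call:
arm_command(motion=[[87,31,42,-10,0,0,0],[87,31,42,-10,0,0,0],[87,31,43,0,0,0,0],[87,32,43,0,0,0,0],[87,0,0,0,0,0,0.143],[87,0,0,0,0,0,0.143],[87,0,0,0,0,0,0.143],[87,0,0,0,0,0,0]])

```text
time_s: 13.2
tcp_pos: [0.4393, -0.1374, 0.1854]
ee_rot: [[-0.416, -0.909, 0.0], [-0.909, 0.416, 0.0], [-0.0, -0.0, -1.0]]
wrist_force: [-0.5, -0.4, 0.5]
gripper_width: 1.001
gripper_force: 0.0
```

```bash
python3 - <<'E'
from h import *
a=snap("wrist","w4.png");m=camera_model("wrist");s=sense();print(s["tcp_pos"],np.round(s["ee_rot"],3).tolist())
hsv=cv2.cvtColor(cv2.imread("pics/w4.png"),cv2.COLOR_BGR2HSV);k=cv2.inRange(hsv,(20,140,60),(35,255,255))
n,l,st,_=cv2.connectedComponentsWithStats(k);print(st[1:][st[1:,4]>150])
b=snap("top","t4.png");cv2.imwrite("pics/c4.png",cv2.hconcat([cv2.resize(a[:,:,::-1],(400,300)),cv2.resize(b[130:250,120:280,::-1].copy(),(400,300))]))
print([np.round(proj(m,X)) for X in((.43,-.145,.028),)])
E
```

```text
[ 0.43939724 -0.13732508  0.18539147] [[-0.414, -0.911, 0.0], [-0.911, 0.414, 0.0], [-0.0, -0.0, -1.0]]
[[ 242  138   53   73 2820]
 [  84  258   16   53  284]
 [ 415  258   28   53  729]
 [ 238  317  274   26 3449]]
[array([174., 267.])]
```

View pics/c4.png

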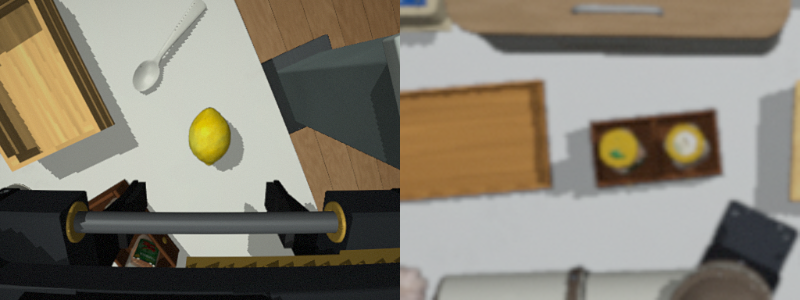

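Right half: both jars stand upright, one per bay. Left half: the lemon at full-frame (row 174, col 268) is where predicted, and its long axis is aligned with the tool's x axis. The tool is about 12 mm short, so I'll correct that and descend.

Call:
arm_command(motion=[[87,11,5,0,0,0,0],[87,0,0,40,0,0,0],[87,0,0,40,0,0,0],[87,0,0,40,0,0,0],[87,0,0,30,0,0,0],[87,0,0,18,0,0,0],[87,0,0,0,0,0,0],[35,0,0,0,0,0,0]])

```text
time_s: 14.1
tcp_pos: [0.4304, -0.1455, 0.0176]
ee_rot: [[-0.415, -0.91, -0.0], [-0.91, 0.415, -0.0], [0.0, 0.0, -1.0]]
wrist_force: [0.7, -0.2, 0.2]
gripper_width: 0.964
gripper_force: 0.0
```

Call:
arm_command(motion=[[35,0,0,0,0,0,0],[35,0,0,0,0,0,0],[35,0,0,0,0,0,0],[35,0,0,0,0,0,0],[35,0,0,0,0,0,0],[35,0,0,0,0,0,0]])

```text
time_s: 14.7
tcp_pos: [0.4307, -0.1451, 0.0179]
ee_rot: [[-0.416, -0.91, 0.001], [-0.91, 0.416, -0.0], [-0.0, -0.001, -1.0]]
wrist_force: [-1.2, 0.1, 5.4]
gripper_width: 0.602
gripper_force: 30.0
```

Call:
arm_command(motion=[[35,0,0,-30,0,0,0],[35,0,0,-40,0,0,0],[35,0,0,-40,0,0,0],[35,0,0,0,0,0,-0.133],[35,0,0,0,0,0,-0.133],[35,0,0,0,0,0,-0.134],[35,0,0,0,0,0,0]])

```text
time_s: 15.4
tcp_pos: [0.4298, -0.1451, 0.127]
ee_rot: [[-0.029, -1.0, -0.001], [-1.0, 0.029, 0.0], [-0.0, 0.001, -1.0]]
wrist_force: [0.8, 0.4, -1.9]
gripper_width: 0.606
gripper_force: 30.0
```

Call:
arm_command(motion=[[35,33,-31,0,0,0,0],[35,33,-31,0,0,0,0],[35,33,-31,0,0,0,0],[35,33,-31,0,0,0,0],[35,34,-31,0,0,0,0],[35,34,-31,0,0,0,0],[35,0,0,0,0,0,0],[35,0,0,0,0,0,0]])

```text
time_s: 16.2
tcp_pos: [0.6098, -0.3508, 0.1248]
ee_rot: [[-0.033, -0.999, -0.003], [-0.999, 0.033, 0.002], [-0.002, 0.003, -1.0]]
wrist_force: [-0.5, 0.2, -1.9]
gripper_width: 0.611
gripper_force: 30.0
```

```bash
python3 - <<'E'
from h import *
s=sense();print(s["tcp_pos"],s["gripper_width"],np.round(s["ee_rot"],3).tolist());m=camera_model("wrist");a=snap("wrist","w5.png")
R=np.array([.611,-.308]);u=np.radians(-1.7);M=np.array([[np.cos(u),-np.sin(u)],[np.sin(u),np.cos(u)]])
for c in((70,95),(70,-95),(-70,-95),(-70,95)):
    q=proj(m,[*(R+M@(np.array(c)/1000)),.05]);cv2.circle(a,(int(q[1]),int(q[0])),4,(255,0,0),1)
cv2.imwrite("pics/w5.png",a[:,:,::-1])
E
```

```text
[ 0.6097527  -0.35080518  0.1248389 ] 0.6113528347793686 [[-0.033, -0.999, -0.003], [-0.999, 0.033, 0.002], [-0.002, 0.003, -1.0]]
```

View pics/w5.png

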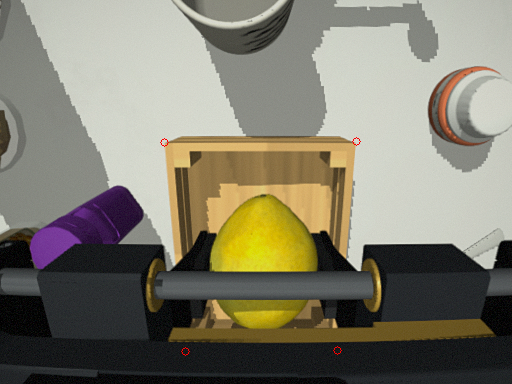

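The red circles on the far crate corners, (165,142) and (356,141), match the rim. The lemon hangs inside. I'll shift 8 mm toward the base, away from the purple jar at the left, then lower and let go with a small opening.

Call:
arm_command(motion=[[35,0,8,0,0,0,0],[35,0,0,30,0,0,0],[35,0,0,30,0,0,0],[35,0,0,22,0,0,0],[35,0,0,12,0,0,0],[35,0,0,4,0,0,0],[35,0,0,0,0,0,0]])

```text
time_s: 16.95
tcp_pos: [0.6025, -0.35, 0.0301]
ee_rot: [[-0.029, -1.0, 0.0], [-1.0, 0.029, -0.0], [0.0, -0.0, -1.0]]
wrist_force: [0.1, -0.3, -1.7]
gripper_width: 0.606
gripper_force: 30.0
```

Call:
arm_command(motion=[[66,0,0,0,0,0,0],[66,0,0,0,0,0,0],[66,0,0,0,0,0,0],[66,0,0,-15,0,0,0],[66,0,0,-30,0,0,0],[66,0,0,-40,0,0,0],[66,0,0,-40,0,0,0],[87,0,0,-40,0,0,0]])

```text
time_s: 17.75
tcp_pos: [0.6024, -0.3504, 0.1979]
ee_rot: [[-0.029, -1.0, 0.002], [-1.0, 0.029, -0.001], [0.001, -0.002, -1.0]]
wrist_force: [1.0, -0.6, -0.4]
gripper_width: 0.796
gripper_force: 0.0
```

Call:
arm_command(motion=[[87,-20,43,0,0,0,0],[87,-20,43,0,0,0,0],[87,-20,43,0,0,0,0],[87,-21,43,0,0,0,0],[87,0,0,0,0,0,0.148],[87,0,0,0,0,0,0.148],[87,0,0,0,0,0,0.148],[87,0,0,0,0,0,0.148]])

```text
time_s: 18.55
tcp_pos: [0.4331, -0.2644, 0.1962]
ee_rot: [[-0.587, -0.81, 0.003], [-0.81, 0.587, -0.001], [-0.001, -0.003, -1.0]]
wrist_force: [-0.7, -0.0, 1.0]
gripper_width: 1.003
gripper_force: 0.0
```

Call:
arm_command(motion=[[87,0,0,0,0,0,0.148],[87,0,0,0,0,0,0.148],[87,0,0,0,0,0,0.148],[87,-60,0,0,0,0,0],[87,0,0,0,0,0,0],[87,0,0,0,0,0,0]])

```text
time_s: 19.15
tcp_pos: [0.4773, -0.2397, 0.1954]
ee_rot: [[-0.874, -0.486, 0.001], [-0.486, 0.874, -0.0], [-0.001, -0.001, -1.0]]
wrist_force: [0.6, 0.3, 0.6]
gripper_width: 1.003
gripper_force: 0.0
```

```bash
python3 - <<'E'
from h import *
s=sense();print(s["tcp_pos"],s["gripper_width"],np.round(s["ee_rot"],3).tolist());m=camera_model("wrist");a=snap("wrist","w6.png")
print([np.round(proj(m,X)).tolist() for X in((.492,-.231,.004),(.432,-.264,.004),(.372,-.297,.004))])
E
```

```text
[ 0.47733672 -0.23972037  0.19537542] 1.0034569644811593 [[-0.874, -0.486, 0.001], [-0.486, 0.874, -0.0], [-0.001, -0.001, -1.0]]
[[192.0, 263.0], [131.0, 264.0], [65.0, 264.0]]
```

View pics/w6.png

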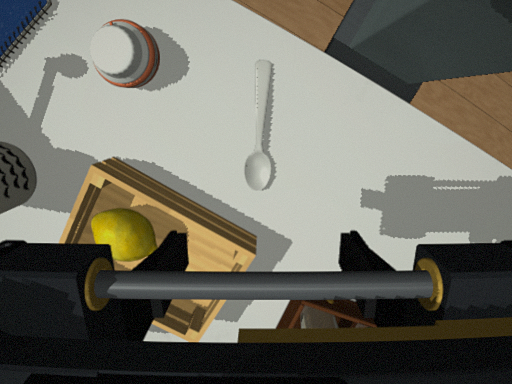

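The lemon is down in the crate at (235,125). The spoon runs from the bowl tip (row 191, col 257) to the handle end (62, 264), within a few px of the prediction.

Call:
arm_command(motion=[[50,40,0,0,0,0,-0.02],[50,11,-1,30,0,0,0],[50,0,0,45,0,0,0],[50,0,0,45,0,0,0],[50,0,0,30,0,0,0],[50,0,0,20,0,0,0],[50,0,0,10,0,0,0],[50,0,0,0,0,0,0]])

```text
time_s: 20.0
tcp_pos: [0.4316, -0.266, 0.0138]
ee_rot: [[-0.865, -0.501, -0.002], [-0.501, 0.865, 0.0], [0.002, 0.001, -1.0]]
wrist_force: [-0.4, -0.9, 1.2]
gripper_width: 0.577
gripper_force: 0.0
```

Call:
arm_command(motion=[[50,0,0,4,0,0,0],[50,0,0,0,0,0,0],[50,0,0,0,0,0,0]])

```text
time_s: 20.3
tcp_pos: [0.4332, -0.266, 0.0113]
ee_rot: [[-0.865, -0.502, 0.002], [-0.502, 0.865, -0.001], [-0.001, -0.001, -1.0]]
wrist_force: [-0.6, 0.6, -0.7]
gripper_width: 0.576
gripper_force: 0.0
```

Call:
arm_command(motion=[[0,0,0,1.5,0,0,0],[0,0,0,0,0,0,0],[0,0,0,0,0,0,0],[0,0,0,0,0,0,0],[0,0,0,0,0,0,0],[0,0,0,0,0,0,0],[0,0,0,0,0,0,0],[0,0,0,0,0,0,0]])

```text
time_s: 21.1
tcp_pos: [0.4327, -0.2658, 0.009]
ee_rot: [[-0.865, -0.502, 0.0], [-0.502, 0.865, -0.0], [-0.0, -0.0, -1.0]]
wrist_force: [0.5, 0.0, 0.8]
gripper_width: 0.261
gripper_force: 29.7
```

Call:
arm_command(motion=[[0,0,0,0,0,0,0],[0,0,0,-20,0,0,0],[0,0,0,-20,0,0,0],[0,0,0,0,0,0,0],[0,0,0,0,0,0,0]])

```text
time_s: 21.6
tcp_pos: [0.4325, -0.2658, 0.0488]
ee_rot: [[-0.865, -0.502, 0.0], [-0.502, 0.865, 0.0], [-0.0, -0.0, -1.0]]
wrist_force: [0.0, -0.6, -0.7]
gripper_width: 0.261
gripper_force: 29.7
```

```bash
python3 - <<'E'
from h import *
a=snap("wrist","w7.png");b=snap("side","s7.png")
cv2.imwrite("pics/c7.png",cv2.hconcat([cv2.resize(a[:,:,::-1],(400,300)),cv2.resize(b[110:260,200:400,::-1].copy(),(400,300))]))
E
```

```text
(no output)
```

View pics/c7.png

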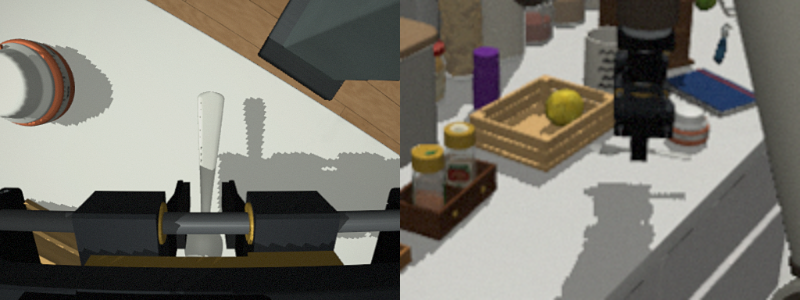

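The spoon is held level across its middle, with its handle at (208,130) in the left half. The lemon is in the crate and the jars are in the caddy. Next: lift, turn and carry the spoon to the tray.

Call:
arm_command(motion=[[0,0,0,-45,0,0,-0.142],[0,0,0,-45,0,0,-0.142],[0,0,0,-45,0,0,-0.142],[0,0,0,-5,0,0,-0.142],[0,0,0,0,0,0,-0.142],[0,0,0,0,0,0,-0.142],[0,0,0,0,0,0,-0.142],[0,0,0,0,0,0,-0.144]])

```text
time_s: 22.5
tcp_pos: [0.432, -0.2656, 0.1876]
ee_rot: [[0.098, -0.995, -0.002], [-0.995, -0.098, 0.001], [-0.001, 0.002, -1.0]]
wrist_force: [0.0, -1.2, -0.3]
gripper_width: 0.258
gripper_force: 29.7
```

Call:
arm_command(motion=[[0,-42,-20,0,0,0,0],[0,-42,-20,0,0,0,0],[0,-42,-20,0,0,0,0],[0,-42,-20,0,0,0,0],[0,-42,-20,0,0,0,0],[0,-42,-20,0,0,0,0],[0,-42,-20,0,0,0,0],[0,-42,-20,0,0,0,0]])

```text
time_s: 23.3
tcp_pos: [0.5605, 0.0854, 0.1875]
ee_rot: [[0.093, -0.996, -0.002], [-0.996, -0.093, -0.001], [0.001, 0.002, -1.0]]
wrist_force: [1.1, -0.4, 0.4]
gripper_width: 0.255
gripper_force: 29.7
```

Call:
arm_command(motion=[[0,-42,-21,0,0,0,0],[0,-40,-21,0,0,0,0],[0,0,0,0,0,0,0],[0,0,0,40,0,0,0],[0,0,0,40,0,0,0],[0,0,0,40,0,0,0],[0,0,0,0,0,0,0],[0,0,0,0,0,0,0]])

```text
time_s: 24.1
tcp_pos: [0.5949, 0.1685, 0.0684]
ee_rot: [[0.093, -0.996, -0.002], [-0.996, -0.093, -0.002], [0.002, 0.002, -1.0]]
wrist_force: [0.8, 1.0, 0.1]
gripper_width: 0.261
gripper_force: 29.7
```

```bash
python3 - <<'E'
from h import *
s=sense();print(s["tcp_pos"],s["gripper_width"]);a=snap("wrist","w8.png");b=snap("side","s8.png");t=snap("top","t8.png")
cv2.imwrite("pics/c8.png",cv2.hconcat([cv2.resize(a[:,:,::-1],(400,300)),cv2.resize(b[170:320,90:290,::-1].copy(),(400,300))]))
E
```

```text
[0.59488801 0.16848468 0.06841888] 0.2610025822151912
```

View pics/c8.png

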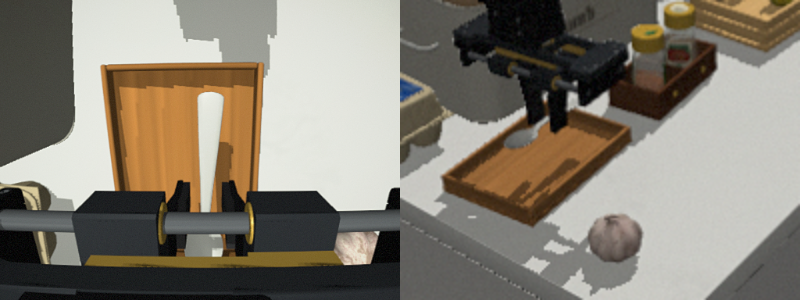

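The spoon hangs over the tray with its handle end (208,95) inside the far rim. I'll lower it and let go.

Call:
arm_command(motion=[[0,0,0,25,0,0,0],[0,0,0,16,0,0,0],[0,0,0,8,0,0,0],[0,0,0,4,0,0,0],[0,0,0,0,0,0,0],[0,0,0,0,0,0,0]])

```text
time_s: 24.85
tcp_pos: [0.5957, 0.1695, 0.017]
ee_rot: [[0.093, -0.996, 0.002], [-0.996, -0.093, 0.001], [-0.001, -0.002, -1.0]]
wrist_force: [0.7, -0.7, 0.6]
gripper_width: 0.26
gripper_force: 29.7
```

Call:
arm_command(motion=[[50,0,0,0,0,0,0],[50,0,0,0,0,0,0],[50,0,0,0,0,0,0],[50,0,0,-20,0,0,0],[50,0,0,-40,0,0,0],[50,0,0,-40,0,0,0],[87,0,0,-40,0,0,0],[87,0,0,-40,0,0,0]])

```text
time_s: 25.65
tcp_pos: [0.5947, 0.169, 0.1978]
ee_rot: [[0.093, -0.996, 0.0], [-0.996, -0.093, 0.0], [-0.0, -0.0, -1.0]]
wrist_force: [0.4, 1.1, 0.3]
gripper_width: 0.683
gripper_force: 0.0
```

Call:
arm_command(motion=[[87,-21,38,0,0,0,0],[87,-21,38,0,0,0,0],[87,-21,38,0,0,0,0],[87,-21,37,0,0,0,0],[87,0,0,0,0,0,0],[87,0,0,0,0,0,0]])

```text
time_s: 26.25
tcp_pos: [0.4363, 0.2393, 0.1966]
ee_rot: [[0.095, -0.995, 0.001], [-0.995, -0.095, 0.001], [-0.001, -0.001, -1.0]]
wrist_force: [0.6, -0.5, 0.3]
gripper_width: 0.996
gripper_force: 0.0
```

```bash
python3 - <<'E'
from h import *
s=sense();print(s["tcp_pos"],s["gripper_width"]);m=camera_model("wrist");a=snap("wrist","w9.png");t=snap("top","t9.png")
print([(round(r["p"],2),np.round(r["location"]).tolist(),onz(m,r["location"],.028).round(3)) for r in find_in("garlic","wrist")[:2]])
mt=camera_model("top");print([(round(r["p"],2),np.round(r["location"]).tolist(),onz(mt,r["location"],.01).round(3)) for r in find_in("teaspoon","top")[:3]])
cv2.imwrite("pics/c9.png",cv2.hconcat([cv2.resize(a[:,:,::-1],(400,300)),cv2.resize(t[140:260,90:250,::-1].copy(),(400,300))]))
E
```

```text
[0.4363119  0.23926562 0.19655265] 0.9963484402708577
[(0.91, [179.0, 263.0], array([0.435, 0.237, 0.028]))]
[(0.6, [192.0, 140.0], array([0.593, 0.192, 0.01 ])), (0.42, [243.0, 122.0], array([0.442, 0.239, 0.01 ]))]
```

View pics/c9.png

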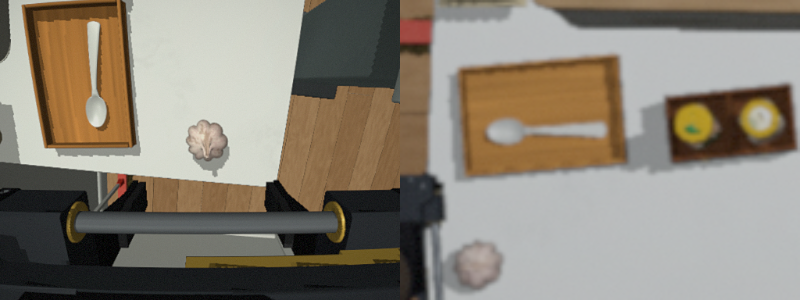

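The spoon lies in the tray, at (550,130) in the right half. The garlic at (207,140) in the left half is under the tool, with the network giving (0.435, 0.237). I'll grasp it.

Call:
arm_command(motion=[[87,2,1,40,0,0,0],[87,0,0,40,0,0,0],[87,0,0,40,0,0,0],[87,0,0,40,0,0,0],[87,0,0,20,0,0,0],[87,0,0,0,0,0,0],[35,0,0,0,0,0,0],[35,0,0,0,0,0,0]])

```text
time_s: 27.25
tcp_pos: [0.4372, 0.2373, 0.0171]
ee_rot: [[0.093, -0.996, 0.002], [-0.996, -0.093, 0.002], [-0.002, -0.002, -1.0]]
wrist_force: [0.2, 0.6, 0.8]
gripper_width: 0.897
gripper_force: 0.0
```

Call:
arm_command(motion=[[35,0,0,0,0,0,0],[35,0,0,0,0,0,0],[35,0,0,0,0,0,0],[35,0,0,0,0,0,0],[35,0,0,-40,0,0,0],[35,0,0,-45,0,0,0],[35,0,0,-45,0,0,0],[35,0,0,-45,0,0,0]])

```text
time_s: 28.05
tcp_pos: [0.4355, 0.2363, 0.1926]
ee_rot: [[0.093, -0.996, -0.0], [-0.996, -0.093, -0.0], [0.0, 0.0, -1.0]]
wrist_force: [0.6, 0.6, -0.8]
gripper_width: 0.63
gripper_force: 30.0
```

Call:
arm_command(motion=[[35,0,0,0,0,0,0.122],[35,45,-17,0,0,0,0],[35,45,-17,0,0,0,0],[35,45,-17,0,0,0,0],[35,45,-17,0,0,0,0],[35,45,-17,0,0,0,0],[35,45,-17,0,0,0,0],[35,45,-17,0,0,0,0]])

```text
time_s: 28.85
tcp_pos: [0.5459, -0.0835, 0.1908]
ee_rot: [[-0.029, -1.0, -0.0], [-1.0, 0.029, 0.0], [-0.0, 0.0, -1.0]]
wrist_force: [2.1, 0.2, -0.3]
gripper_width: 0.632
gripper_force: 30.0
```

Call:
arm_command(motion=[[35,45,-17,0,0,0,0],[35,45,-17,0,0,0,0],[35,45,-17,0,0,0,0],[35,42,-13,0,0,0,0],[35,0,0,0,0,0,0],[35,0,0,30,0,0,0],[35,0,0,30,0,0,0],[35,0,0,0,0,0,0]])

```text
time_s: 29.65
tcp_pos: [0.6011, -0.2589, 0.1258]
ee_rot: [[-0.03, -0.999, -0.01], [-1.0, 0.03, 0.004], [-0.003, 0.01, -1.0]]
wrist_force: [-0.6, -0.6, -1.4]
gripper_width: 0.63
gripper_force: 30.0
```

```bash
python3 - <<'E'
from h import *
s=sense();print(s["tcp_pos"],s["gripper_width"]);a=snap("wrist","w10.png");b=snap("side","s10.png")
cv2.imwrite("pics/c10.png",cv2.hconcat([cv2.resize(a[:,:,::-1],(400,300)),cv2.resize(b[110:260,200:400,::-1].copy(),(400,300))]))
E
```

```text
[ 0.60106464 -0.25886797  0.12577706] 0.6301224038851703
```

View pics/c10.png

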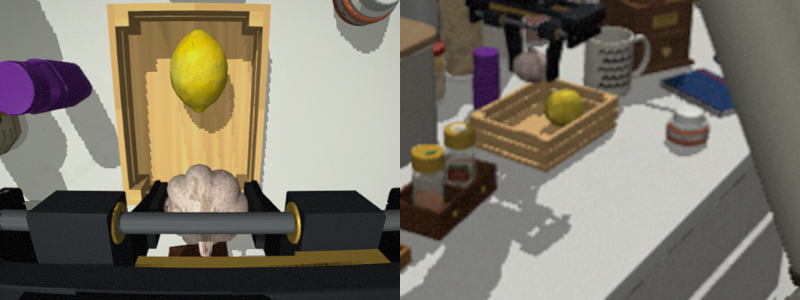

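The garlic hangs over the free near half of the crate at (207,205), and the lemon is clear of it at (200,70).

Call:
arm_command(motion=[[35,0,0,0,0,0,0],[35,0,0,30,0,0,0],[35,0,0,30,0,0,0],[35,0,0,24,0,0,0],[35,0,0,14,0,0,0],[35,0,0,6,0,0,0],[35,0,0,0,0,0,0],[35,0,0,0,0,0,0]])

```text
time_s: 30.55
tcp_pos: [0.6058, -0.2607, 0.0285]
ee_rot: [[-0.029, -1.0, 0.003], [-1.0, 0.029, -0.001], [0.001, -0.003, -1.0]]
wrist_force: [-0.4, 0.3, 0.1]
gripper_width: 0.629
gripper_force: 30.0
```

Call:
arm_command(motion=[[70,0,0,0,0,0,0],[70,0,0,0,0,0,0],[70,0,0,0,0,0,0],[70,0,0,-15,0,0,0],[70,0,0,-30,0,0,0],[70,0,0,-40,0,0,0],[70,0,0,-40,0,0,0],[70,0,0,-40,0,0,0]])

```text
time_s: 31.35
tcp_pos: [0.6045, -0.2605, 0.195]
ee_rot: [[-0.029, -1.0, 0.001], [-1.0, 0.029, -0.001], [0.001, -0.001, -1.0]]
wrist_force: [1.3, -0.4, 0.1]
gripper_width: 0.806
gripper_force: 0.0
```

Call:
arm_command(motion=[[70,0,40,-20,0,0,0],[70,0,40,-20,0,0,0],[70,0,40,0,0,0,0],[70,0,40,0,0,0,0],[70,0,0,0,0,0,0],[70,0,0,0,0,0,0],[70,0,0,0,0,0,0]])

```text
time_s: 32.05
tcp_pos: [0.4458, -0.256, 0.2328]
ee_rot: [[-0.029, -1.0, 0.002], [-1.0, 0.029, -0.001], [0.001, -0.002, -1.0]]
wrist_force: [0.2, 0.1, -0.2]
gripper_width: 0.807
gripper_force: 0.0
```

```bash
python3 - <<'E'
from h import *
s=sense();print(s["time_s"],s["tcp_pos"]);t=snap("top","t11.png");b=snap("side","s11.png")
cv2.imwrite("pics/c11.png",cv2.hconcat([cv2.resize(t[120:270,100:400,::-1].copy(),(400,200)),cv2.resize(b[100:250,90:390,::-1].copy(),(400,200))]))
E
```

```text
32.05 [ 0.44578579 -0.25602929  0.23279652]
```

View pics/c11.png

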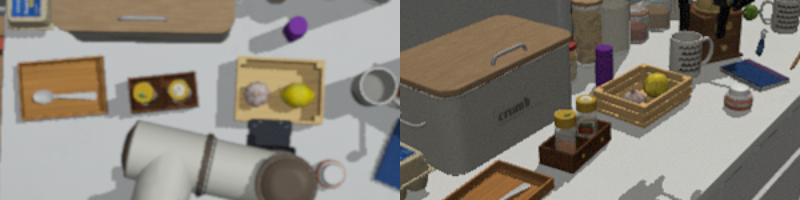

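The spoon is in the tray at (60,97), the jars are upright in the caddy at (145,92) and (179,88), and the garlic (257,95) and lemon (297,95) are in the crate. The timer and mug have not moved, and the arm is clear.

```bash
python3 -c "
from station import *
print(finish_job())"
```

```text
the job is handed in; nothing more can be done
None
```

I handed the job in at about 32 s. The last pictures show both jars upright in the caddy, the lemon and garlic in the crate, the teaspoon flat in the tray, the timer and mug undisturbed, and everything released; no verdict came back.

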